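Pull down the high hatch of a charging cabinet with a hook rod

TASK

Take the hook rod, put its bent pin sideways through the eye of the charging cabinet's hatch, swing the hatch down with it and press it firmly, yet gently (under 18 N on the eye), onto its buffers. Then unhook and lay the rod flat on the bench, leaving the hatch resting on its buffers. Do not touch the cabinet or the hatch with the gripper, do not let the hatch slam, and leave the other things where they are.

Things in the scene. Friction and masses are not known exactly. Their poses are not given: they have to be found in the camera images.
- cabinet: Grey battery charging cabinet, fixed, 150 deep, 200 wide, 315 high (all sizes and offsets here in mm). Origin: on the bench under the middle of its front face; x points into the cabinet (away from the robot), y to its left, z up. The hatch closes the upper half of the front.
- hatch: Drop hatch: aluminium panel 10 x 176 x 140 mm, hinged along its lower edge; 0.36 kg. Origin on the hinge axis at mid width. Shut (it starts up to 0.12 rad ajar) its z points up, x into the cabinet. It swings down towards the robot about its y axis until it lands on two buffers, 35 to 60 degrees from upright: their setting differs each time and is not measured, feel for it.
- hinge (a point): Middle of the hatch's hinge axis, in the cabinet's front face, 160 mm above the bench; the axis runs along y. The hinge is stiff and damped (0.1 Nm friction): the hatch stays put while steep, but past about 22 degrees from upright sinks slowly by itself. Pulling it open at the eye takes about 1 N. Axes as the cabinet's.
- eye (a point): Centre of the pull eye on the hatch's outer face: upright steel ring of 6 mm wire, hole 16 mm across. The hole runs sideways, along the hatch's y, so a pin is put in from the side and the ring turns about it as the hatch swings. In the hatch's frame at x -36, y 0, z 117 (24 in front of the panel's face). Axes: the hatch's.
- stop_bracket: Dark steel bracket on the cabinet's front below the hatch (origin and axes as the cabinet): two arms at y -66 and +66, 78 mm long, 90 to 100 above the bench, each with an upright screw carrying a 16 rubber ball (buffer), 65 out from the front, ball centre 175 to 219 above the bench. The hatch's weight alone rests on them with 1 to 3 N; firmly pressed home means over 8 N.
- hook_rod: Hook rod, about 0.16 kg, lying flat: black flat-sided grip 100 mm long, 16 wide, 26 high (x -65 to +35), then a steel shaft, 8 diameter, along +x, its axis 13 above the underside, bent square to the left (+y) at x 140 into a pin of 8 diameter with round end reaching to y 38. Origin: underside of the grip, a good place to hold it across its 16 width. z up.
- hook_pin (a point): Point on the axis of the hook rod's bent pin, in the rod's frame at x 140, y 22, z 13 mm. Its axes are the rod's: the pin runs along y.
- marker_black: Bystander: black marker, 128 long, lying; origin at its underside.
- pen_silver: Bystander: silver pen, 145 long, lying; origin at its underside.
- tweezers: Bystander: steel tweezers, 120 long, lying; origin at its underside.
- flush_cutter: Bystander: cutting pliers, 141 long, lying; origin at its underside.
- caliper: Bystander: caliper, 190 long, lying; origin at its underside.
- lens_barrel: Bystander: black lens barrel, 55 across, 48 mm high, standing in front of the cabinet; origin at its underside.
- tape: Bystander: small roll of tape, 57 across, 12 mm high, lying flat; origin at its underside.

How it is judged:
On the way, in this order (a step that is already met when the one before it is completed fails the run):
1. the rod's pin is through the eye, the hatch not yet swung down (distance between hook_pin and eye below 0.014 m and angle between hatch's own z axis and vertical below 0.4 rad), for 0.1 s.
2. the rod, its pin still in the eye, presses the hatch onto its buffers with at least 8 N there (distance between hook_pin and eye below 0.018 m and contact force between hatch and stop_bracket above 8 N), for 0.2 s.
At the end, for the whole second after the job is handed in: The hatch rests still on its buffers (at least 0.5 N there, leaning more than 0.5 rad from upright), and the hook rod lies flat and still on the bench (underside within 6 mm of the bench, tilted less than 0.1 rad), its pin out of the eye and over 60 mm from it (contact force between hatch and stop_bracket above 0.5 N and angle between hatch's own z axis and vertical above 0.5 rad and angular speed of hatch below 0.05 rad/s and height (world z) of hook_rod below 0.006 m and angle between hook_rod's own z axis and vertical below 0.1 rad and linear speed of hook_rod below 0.02 m/s and distance between hook_pin and eye above 0.06 m); the robot touches nothing.
It fails at once if the rod loads the hatch with more than 18 N (contact force between hook_rod and hatch above 18 N).
It fails at once if the hatch slams or is forced onto its buffers (over 40 N there, or swinging faster than 2 rad/s) (contact force between hatch and stop_bracket above 40 N or angular speed of hatch above 2 rad/s).
It fails at once if the gripper or arm touches the hatch or cabinet (over 1 N) (contact force between any of the fingers, the arm and hatch above 1 N or contact force between any of the fingers, the arm and cabinet above 1 N).
It fails at once if a bystander is shifted by more than 20 mm (distance of any of marker_black, pen_silver, tweezers, flush_cutter, caliper, lens_barrel, tape from where it was at the start of the episode above 0.02 m).
It also fails if it takes over 64 s, if anything falls off the work surface, if the arm or the gripper's body presses on something with over 40 N, if the wrist force passes 120 N, or if a joint passes its speed limit or range.

ROBOT

A 6-joint arm with a two-finger parallel gripper is mounted at the origin on a cart in front of the work surface, level with it; the furniture and walls round the work are solid. World frame = base frame: x ahead of the robot, y to its left, z up, the work surface at z = 0. Lengths are in m, angles in rad, forces in N, time in s.
With the tool pointing down it reaches from about 0.275 to 0.775 m from the base axis. Payload 14.6 kg.
Tool frame: the origin (TCP) lies at the very end of the fingers, on their centre line; the grasp point (between the pads) lies 19 mm behind it; z points along the fingers, y is the line along which they close (so a half turn about z gives the same grasp; the last joint's range is limited). The gripper opens to 85 mm and grips with 20 to 120 N. Pads are 22 mm wide; open, the fingers measure 114 mm over their backs; the gripper's body (76 mm by 85 mm) begins 54 mm behind the grasp point. The pads swing forward as they close: fully open they stand 13 mm farther back than shut.
Start: joints at [-1.503, 0.263, -0.048, 1.259, 0, 1.415], TCP at [0.116, -0.512, 0.203] pointing down, gripper open.
Joint ranges: [-2.65, 2.65], [-0.89, 1.7], [-1.18, 1.37], [-2.13, 2.11], [-1.35, 1.29], [-3.14, 3.14]. Speed limits (rad/s): [1.89, 1.89, 2.57, 2.79, 3.14, 3.14].

INTERFACE

Orientations are given as a unit quaternion [w, x, y, z].
In Python, from plant import telemetry, vision, order gives the robot as it stands. The module is installed in compiled form; this text tells all that it offers.
- The arm moves only by the tool jog_arm, never from a script. Its argument "deltas" is a list of rows, each a list of 5 numbers: the opening, from -1 (shut) to 1 (fully open), then the shift along the world's x, y, z as a fraction of full scale, then the turn about the world's z as a fraction of full scale. In form: [[hand, tx, ty, tz, spin], ...]. A call has 1 to 5 rows; each row is the pose to reach, as a shift and turn from the pose commanded when the call began, turning the shorter way round; what a row does not reach only later rows make up. Full scale, the value 1, is 1 m for a shift and 180 degrees for a turn. A row lasts 1/10 s, in which the tool goes at most 50 mm and 8.59 degrees, less where a joint would pass 70% of its speed; a pose out of reach is approached as far as the arm can. A call with a number of a shift or a turn outside -1 to 1 is refused whole. A call with a gripper value outside its range is refused whole. The fingers move at their own pace and stop on an object; "squeeze" is the grip in N (left out, the last holds). Time passes only in rows, so rows that repeat a pose let the fingers close. It gives the time, the measured TCP pose, the force, the opening and the grip force at its end, in the units of the state.
- telemetry.sense(): the state, without advancing time (a new reading comes with each control period).
- vision.capture(name): name is "scene" or "top" or "wrist"; returns a dict with "pixels" (420x560x3 uint8, red, green, blue), "fx", "fy", "cx", "cy" (pixels), "k1" (the pictures are not rectified: a ray, as slopes to the right and down, at radius r is drawn at 1 + k1 r^2 times it, then the intrinsics apply), "xyz" and "orientation" of the camera in the world. Camera axes: x right, y down, z forward; pixel columns grow to the right and rows downward; lengths in m; the calibration is good to about 2 mm. A picture is of the moment at which its call begins. There is no depth.
- order.job_done(): hands the job in; it is judged then, once.
The state is a dict: "t": time; "q": joint angles; "joint_vel": joint speeds; "effort": joint torques, N m; "tcp_pos": TCP position; "eef_rot": TCP orientation; "wrist_force": force on the tool from outside, world axes, zero at the start; "torque": the same for the moment, N m; "finger_gap": finger opening in m; "finger_force": force on a finger pad.
Only numpy, scipy, OpenCV 4.12 (cv2) and the standard library are available. Lean on these libraries where they do the work, as an engineer would, in place of code of your own. Each camera call takes 0.05 s, during which the arm holds its last target. There are 200 camera calls.

## Working session

There is one attempt and no reset: what is moved stays moved. The work goes in short steps, Python scripts to look and compute and a tool call to move; the robot and the scene stay as the last step left them, time stands still between calls to the robot, and variables do not carry over. Pictures are saved under pics/ and viewed, at most 10 in all, crops included, and the job is handed in when it is done.

Besides the shell and the picture viewer there is one more tool, called after "Emit:" by a JSON object that holds its "op" and its "data". jog_arm: Moves the arm, as the interface text tells. Shift numbers are shares of 1 m and turn numbers shares of 180 degrees, none past 1 either way. Its arguments: {"type":"object","properties":{"deltas":{"type":"array"},"squeeze":{"type":"number"}},"required":["deltas"]}

```bash
mkdir -p pics; cat > h.py <<'E'
import numpy as np, cv2, pickle
from scipy.spatial.transform import Rotation as R
from plant import telemetry, vision, order
def snap(cam,name):
    c=vision.capture(cam); cv2.imwrite(f'pics/{name}.png',c['pixels'][:,:,::-1]); pickle.dump(c,open(f'pics/{name}.pkl','wb')); return c
def load(name): return pickle.load(open(f'pics/{name}.pkl','rb'))
def rot(c):
    w,x,y,z=c['orientation']; return R.from_quat([x,y,z,w]).as_matrix()
def ray(c,u,v):
    K=np.array([[c['fx'],0,c['cx']],[0,c['fy'],c['cy']],[0,0,1]])
    p=cv2.undistortPoints(np.array([[[u,v]]],float),K,np.array([c['k1'],0,0,0,0]))[0,0]
    # undistort in cv2: same model x*(1+k1 r^2)
    d=rot(c)@np.array([p[0],p[1],1.]); return np.array(c['xyz']),d/np.linalg.norm(d)
def onz(c,u,v,z):
    o,d=ray(c,u,v); return o+d*(z-o[2])/d[2]
def tri(obs):
    A=np.zeros((3,3));b=np.zeros(3);L=[]
    for c,u,v in obs:
        o,d=ray(c,u,v);P=np.eye(3)-np.outer(d,d);A+=P;b+=P@o;L.append((o,P))
    x=np.linalg.solve(A,b); return x,[float(np.linalg.norm(P@(x-o))) for o,P in L]
def proj(c,X):
    p=rot(c).T@(np.array(X)-np.array(c['xyz'])); a=p[:2]/p[2]; a=a*(1+c['k1']*(a@a)); return np.array([c['fx']*a[0]+c['cx'],c['fy']*a[1]+c['cy']])
E
python3 - <<'E'
from h import *
for n in('scene','top','wrist'):
    c=snap(n,n+'0'); print(n,c['xyz'],c['fx'],c['k1'],rot(c)[:,2])
print(telemetry.sense())
a=cv2.imread('pics/scene0.png');b=cv2.imread('pics/top0.png')
E
```

```text
scene [0.05807739 0.65734603 1.18950517] 489.92906180840623 0.05064647882109274 [ 0.40485356 -0.49531014 -0.76861008]
top [0.09534704 0.01700683 1.59003276] 545.4467323111527 -0.07946779916772526 [ 0.33728436 -0.01637382 -0.94126041]
wrist [ 0.18855426 -0.4952531   0.37266485] 337.4062654790653 0.01495372589875088 [-0.28881535 -0.06442834 -0.95521447]
{'t': 0.15, 'q': array([-1.50330314e+00,  2.63423328e-01, -4.88192368e-02,  1.25943206e+00,
       -6.17251056e-06,  1.41550259e+00]), 'joint_vel': array([ 0.00059669, -0.00033833,  0.00127306, -0.00152413, -0.0006485 ,
       -0.00076761]), 'effort': array([ 3.31522977e-03, -6.37822223e+01,  3.84649658e+01,  1.05237117e-02,
       -2.56091698e-05, -4.88105897e-06]), 'tcp_pos': array([ 0.11597621, -0.51175985,  0.20281995]), 'eef_rot': array([-4.38862233e-04,  9.93802065e-01,  1.11163223e-01,  1.61893265e-05]), 'wrist_force': array([ 0.09127615, -1.27545156,  0.07217853]), 'torque': array([ 0.0068091 ,  0.00449812, -0.01330555]), 'finger_force': 0.0, 'finger_gap': 0.08534930172647728}
```

View pics/top0.png

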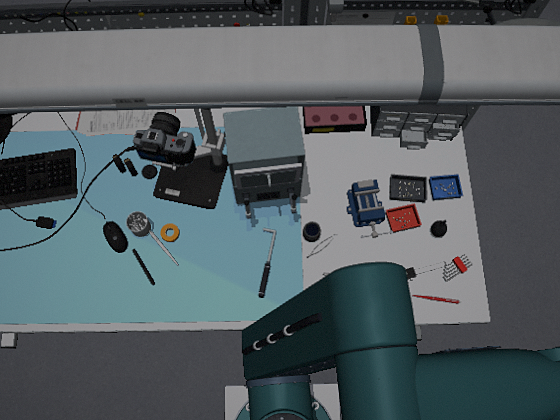

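View pics/scene0.png

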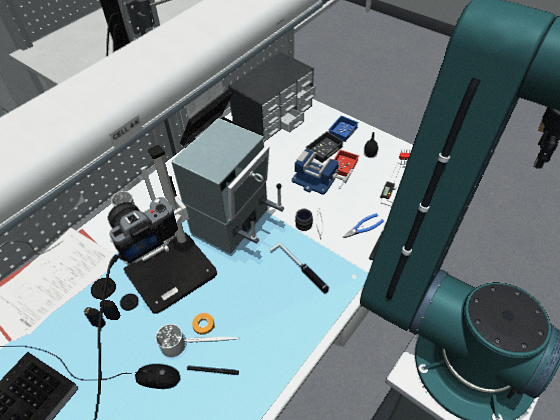

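The top view shows the rod with its grip at about (265,278), its bend at (274,232) and its pin pointing left. The cabinet front is near row 200. In the scene view the eye is at about (263,178). I'll enlarge both.

```bash
python3 - <<'E'
from h import *
a=cv2.imread('pics/top0.png')[100:300,215:325];b=cv2.imread('pics/scene0.png')[110:300,165:335]
a=cv2.resize(a,None,fx=3,fy=3,interpolation=cv2.INTER_CUBIC);b=cv2.resize(b,None,fx=2.7,fy=2.7,interpolation=cv2.INTER_CUBIC)
o=np.zeros((600,800,3),np.uint8);o[:,:330]=a;o[:b.shape[0],335:335+b.shape[1]]=b[:,:465];cv2.imwrite('pics/c1.png',o)
E
```

```text
(no output)
```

View pics/c1.png

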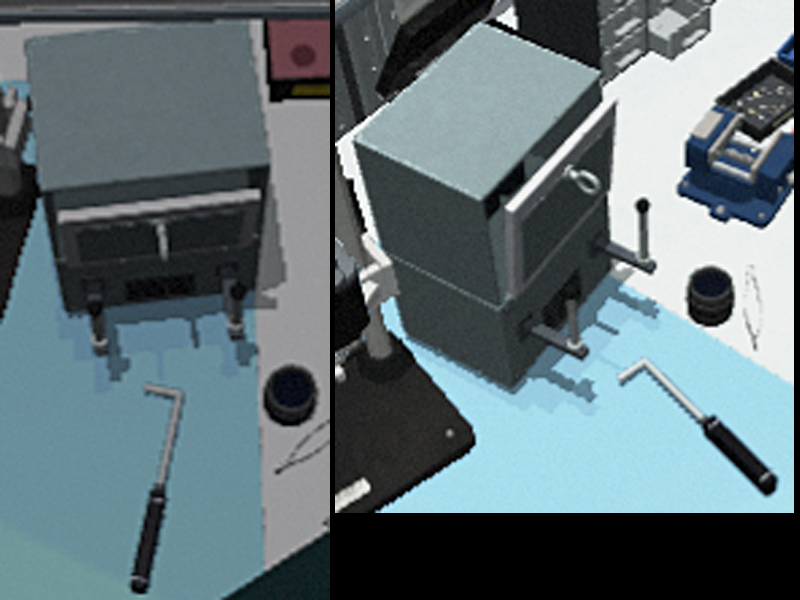

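The top crop has the eye edge-on at full-frame (269,180), the bend at (275,231) and the front top corners at (228,163) and (304,154). In the scene crop the eye centre is at (257,176). The buffers and rod ends are clear in both crops.

```bash
python3 - <<'E'
from h import *
np.set_printoptions(precision=4,suppress=True)
T=load('top0');S=load('scene0')
P={'eye':((163,240),(583,179)),'cl':((40,188),(480,198)),'cr':((268,163),(601,72)),'gripfront':((160,487),(707,424)),'griprear':((140,590),(770,488)),'bend':((181,393),(645,363)),'tip':((147,388),(621,378)),'ballL':((95,306),(572,294)),'ballR':((237,290),(643,206)),'lens':((290,385),(710,285))}
r={}
for k,(a,b) in P.items():
    x,e=tri([(T,215+a[0]/3,100+a[1]/3),(S,165+(b[0]-335)/2.7,110+b[1]/2.7)]); r[k]=x;print(k,x,np.round(e,4))
d=r['cl']-r['cr'];print('yaw cab',np.degrees(np.arctan2(-d[0],d[1])),np.linalg.norm(d),'mid',(r['cl']+r['cr'])/2)
d=r['ballL']-r['ballR'];print('yaw balls',np.degrees(np.arctan2(-d[0],d[1])),np.linalg.norm(d))
d=r['bend']-r['griprear'];print('yaw rod',np.degrees(np.arctan2(d[1],d[0])),np.linalg.norm(d[:2]))
E
```

```text
eye [0.6543 0.0226 0.2708] [0.0002 0.0002]
cl [0.6856 0.1267 0.3142] [0.0009 0.0009]
cr [ 0.7061 -0.0694  0.3126] [0.001 0.001]
gripfront [0.4986 0.0305 0.0017] [0.0028 0.0028]
griprear [0.399  0.0524 0.0004] [0.0005 0.0005]
bend [0.5983 0.0079 0.0008] [0.0014 0.0014]
tip [0.6032 0.0425 0.0068] [0.0006 0.0006]
ballL [0.6246 0.0858 0.1823] [0.0028 0.0028]
ballR [ 0.6381 -0.0447  0.185 ] [0.0015 0.0015]
lens [ 0.5922 -0.1011  0.0353] [0.0026 0.0026]
yaw cab 5.978724949151226 0.19718668734967745 mid [0.6958 0.0286 0.3134]
yaw balls 5.874266929544424 0.13119044359684062
yaw rod -12.585898198951915 0.2042341230455526
```

Everything agrees with the given sizes: corner distance 197 mm, ball distance 131 mm and height 313 mm. The cabinet yaw is about 6°, the rod yaw about −12.6°, and the eye is at (0.654, 0.023, 0.271). Next I move above the rod, with a half turn added to suit joint 6.

Emit:
{"op": "jog_arm", "data": {"deltas": [[1, 0.02, 0.045, 0.005, 0.045], [1, 0.045, 0.085, 0.01, 0.09], [1, 0.07, 0.13, 0.01, 0.135], [1, 0.09, 0.17, 0.015, 0.18], [1, 0.11, 0.21, 0.02, 0.225]]}}

```text
t: 0.65
tcp_pos: [0.2263, -0.3, 0.2232]
eef_rot: [-0.0, 0.893, 0.451, 0.0]
wrist_force: [-0.0, -0.6, 0.1]
finger_gap: 0.0852
finger_force: 0.0
```

Emit:
{"op": "jog_arm", "data": {"deltas": [[1, 0.03, 0.04, 0, 0.045], [1, 0.055, 0.08, 0, 0.09], [1, 0.08, 0.12, 0, 0.135], [1, 0.105, 0.16, 0, 0.18], [1, 0.13, 0.2, 0, 0.225]]}}

```text
t: 1.15
tcp_pos: [0.3562, -0.1008, 0.2233]
eef_rot: [0.0, 0.682, 0.731, 0.0]
wrist_force: [0.5, -0.9, 0.3]
finger_gap: 0.0859
finger_force: 0.0
```

Emit:
{"op": "jog_arm", "data": {"deltas": [[1, 0.025, 0.03, 0, 0.045], [1, 0.05, 0.06, 0, 0.09], [1, 0.07, 0.09, 0, 0.135], [1, 0.08, 0.12, 0, 0.18], [1, 0.08, 0.13, 0, 0.225]]}}

```text
t: 1.65
tcp_pos: [0.4363, 0.0296, 0.2228]
eef_rot: [-0.0, 0.386, 0.923, 0.0]
wrist_force: [-0.3, 0.1, -0.0]
finger_gap: 0.0853
finger_force: 0.0
```

Emit:
{"op": "jog_arm", "data": {"deltas": [[1, 0, 0, 0, 0.045], [1, 0, 0, 0, 0.09], [1, 0, 0, 0, 0.135], [1, 0, 0, 0, 0.18], [1, 0, 0, 0, 0.184]]}}

```text
t: 2.15
tcp_pos: [0.4355, 0.0274, 0.2231]
eef_rot: [-0.0, 0.11, 0.994, -0.0]
wrist_force: [-0.1, -0.3, 0.2]
finger_gap: 0.0854
finger_force: 0.0
```

```bash
python3 - <<'E'
from h import *
c=snap('wrist','w1');print(c['xyz'],rot(c)[:,2])
E
```

```text
[0.36092008 0.04380497 0.39295229] [ 0.28765615 -0.06403222 -0.95559082]
```

Emit:
{"op": "jog_arm", "data": {"deltas": [[1, -0.03, 0.03, 0, 0], [1, -0.06, 0.06, 0, 0], [1, -0.06, 0.06, 0, 0]]}}

```text
t: 2.5
tcp_pos: [0.3726, 0.0894, 0.2233]
eef_rot: [-0.0, 0.112, 0.994, 0.0]
wrist_force: [-0.8, 0.0, -0.9]
finger_gap: 0.0855
finger_force: 0.0
```

```bash
python3 - <<'E'
from h import *
c=snap('wrist','w2');print(c['xyz'],rot(c)[:,2])
a=cv2.imread('pics/w1.png');b=cv2.imread('pics/w2.png')
cv2.imwrite('pics/c2.png',cv2.resize(np.hstack([a,b]),(800,300),interpolation=cv2.INTER_AREA))
E
```

```text
[0.29810682 0.1060442  0.39331072] [ 0.28701391 -0.06484992 -0.95572878]
```

View pics/c2.png

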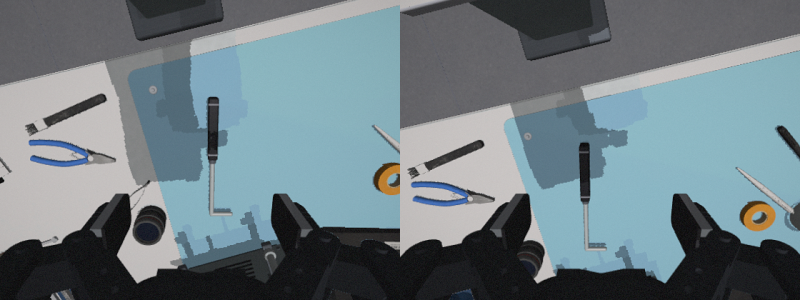

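Both wrist views show the rod. In view 1 the grip spans about (297,136) to (297,220) full-frame and the bend is at (296,298). In view 2 the grip spans (258,200) to (259,287) and the bend is at (260,346). I'll refine these with masks.

```bash
cat > rod.py <<'E'
from h import *
np.set_printoptions(precision=4,suppress=True)
def feats(c,roi):
    x0,y0,x1,y1=roi; im=c['pixels'][y0:y1,x0:x1]; hsv=cv2.cvtColor(im,cv2.COLOR_RGB2HSV)
    out={}
    for n,m in(('grip',(hsv[...,2]<60)),('steel',(hsv[...,1]<50)&(hsv[...,2]>75))):
        m=m.astype(np.uint8); k,l,s,_=cv2.connectedComponentsWithStats(m); i=1+np.argmax(s[1:,4]); out[n]=(l==i)
        r=cv2.minAreaRect(np.argwhere(l==i)[:,::-1].astype(np.float32)); out[n+'_r']=((r[0][0]+x0,r[0][1]+y0),r[1],r[2]); out[n+'_b']=s[i]
    ys,xs=np.nonzero(out['grip']); 
    d=cv2.fitLine(np.c_[xs,ys].astype(np.float32),cv2.DIST_L2,0,.01,.01).ravel(); t=(np.c_[xs,ys]-d[2:])@d[:2]
    e=[d[2:]+d[:2]*v+[x0,y0] for v in (t.min()-.5,t.max()+.5)]; e.sort(key=lambda p:p[1])
    ys,xs=np.nonzero(out['steel']); out['rear'],out['front']=e
    out['tip']=(xs.max()+.5+x0,np.mean(ys[xs>xs.max()-6])+y0)
    yb=ys[xs>xs.max()-12].mean(); sh=(ys<yb-12); p=np.polyfit(ys[sh],xs[sh],1)
    out['bend']=(np.polyval(p,yb)+x0,yb+y0); return out
E
python3 - <<'E'
from rod import *
A=load('w1');B=load('w2')
fa=feats(A,(270,110,345,320));fb=feats(B,(235,185,310,362))
for f in(fa,fb):print({k:f[k] for k in f if k not in('grip','steel')})
r={}
for k in('rear','front','bend','tip'):
    x,e=tri([(A,*fa[k]),(B,*fb[k])]);r[k]=x;print(k,x,np.round(e,4),onz(A,*fa[k],.013),onz(B,*fb[k],.013))
for k in('rear','front'):print(k,'z26',onz(A,*fa[k],.02),onz(B,*fb[k],.02))
d=onz(A,*fa['bend'],.013)-onz(A,*fa['rear'],.02);print(np.degrees(np.arctan2(d[1],d[0])),np.linalg.norm(d))
d=onz(A,*fa['front'],.026)-onz(A,*fa['rear'],.026);print(np.degrees(np.arctan2(d[1],d[0])),np.linalg.norm(d))
d=onz(A,*fa['tip'],.013)-onz(A,*fa['bend'],.013);print(np.degrees(np.arctan2(d[1],d[0]))-90,np.linalg.norm(d))
E
```

```text
{'grip_r': ((298.0, 181.5), (67.0, 14.0), 90.0), 'grip_b': array([ 21,  38,  15,  68, 928], dtype=int32), 'steel_r': ((309.0, 263.5), (77.0, 32.0), 90.0), 'steel_b': array([ 23, 115,  33,  78, 677], dtype=int32), 'rear': array([297.9858, 147.4074]), 'front': array([297.0858, 215.5804]), 'tip': (np.float64(325.5), np.float64(299.21212121212125)), 'bend': (np.float64(295.53912872621976), np.float64(299.17808219178085))}
{'grip_r': ((258.1215343475342, 236.99671936035156), (74.2431640625, 13.697701454162598), 88.45184326171875), 'grip_b': array([ 16,  15,  15,  75, 976], dtype=int32), 'steel_r': ((262.22224617004395, 320.6461486816406), (74.30596160888672, 28.47211456298828), 67.44275665283203), 'steel_b': array([ 21,  98,  34,  69, 571], dtype=int32), 'rear': array([257.3303, 199.4057]), 'front': array([258.9663, 274.5879]), 'tip': (np.float64(289.5), np.float64(348.030303030303)), 'bend': (np.float64(261.15250290495123), np.float64(348.1830985915493))}
rear [ 0.4105  0.0512 -0.0468] [0.0045 0.0045] [0.4068 0.0527 0.013 ] [0.3921 0.0562 0.013 ]
front [0.482  0.036  0.0221] [0.0005 0.0005] [0.4846 0.0355 0.013 ] [0.487  0.0347 0.013 ]
bend [0.5959 0.0105 0.0105] [0.0001 0.0001] [0.5943 0.0106 0.013 ] [0.5941 0.0112 0.013 ]
tip [0.6039 0.0481 0.011 ] [0. 0.] [0.6026 0.048  0.013 ] [0.6023 0.0484 0.013 ]
rear z26 [0.4059 0.0525 0.02  ] [0.3903 0.0571 0.02  ]
front z26 [0.4823 0.0356 0.02  ] [0.4835 0.036  0.02  ]
-12.543755182139984 0.19304855669060297
-12.4668163299942 0.07698643213516748
-12.575060504446 0.03833731790678354
```

The bend is at (0.595, 0.011, 0.011) with yaw −12.55°, which fits both views. I grasp at rod x = +15 mm, which is (0.473, 0.038).

Emit:
{"op": "jog_arm", "data": {"deltas": [[1, 0.035, -0.02, -0.02, 0], [1, 0.07, -0.035, -0.05, 0], [1, 0.1, -0.0515, -0.085, 0], [1, 0.1, -0.0515, -0.12, 0], [1, 0.1, -0.0515, -0.15, 0]]}}

```text
t: 3.05
tcp_pos: [0.4763, 0.0347, 0.071]
eef_rot: [-0.001, 0.113, 0.994, -0.0]
wrist_force: [-0.2, 0.7, -0.3]
finger_gap: 0.0853
finger_force: 0.0
```

Emit:
{"op": "jog_arm", "data": {"deltas": [[1, 0, 0, -0.02, 0], [1, 0, 0, -0.04, 0], [1, 0, 0, -0.055, 0], [1, 0, 0, -0.065, 0], [1, 0, 0, -0.065, 0]]}}

```text
t: 3.55
tcp_pos: [0.4753, 0.0355, 0.0072]
eef_rot: [-0.001, 0.112, 0.994, -0.0]
wrist_force: [-0.2, 0.9, 0.6]
finger_gap: 0.0853
finger_force: 0.0
```

Emit:
{"op": "jog_arm", "data": {"deltas": [[-0.6, 0, 0, 0, 0], [-0.6, 0, 0, 0, 0], [-0.7, 0, 0, 0, 0], [-0.8, 0, 0, 0, 0], [-1, 0, 0, 0, 0]], "squeeze": 60}}

```text
t: 4.05
tcp_pos: [0.4758, 0.0359, 0.0084]
eef_rot: [0.0, 0.111, 0.994, 0.0]
wrist_force: [-0.5, -0.1, -0.3]
finger_gap: 0.0127
finger_force: 0.0
```

Emit:
{"op": "jog_arm", "data": {"deltas": [[-1, 0, 0, 0, 0], [-1, 0, 0, 0, 0]]}}

```text
t: 4.25
tcp_pos: [0.4757, 0.0359, 0.0082]
eef_rot: [0.0, 0.111, 0.994, -0.0]
wrist_force: [-0.4, 0.0, 0.6]
finger_gap: 0.0002
finger_force: 0.0
```

```bash
python3 - <<'E'
from h import *
c=snap('wrist','w3');a=c['pixels'][:,:,::-1]
s=snap('scene','s3')['pixels'][:,:,::-1]
cv2.imwrite('pics/c3.png',np.hstack([cv2.resize(a,(500,375)),cv2.resize(s[200:350,220:340],(300,375))]))
print(telemetry.sense())
E
```

```text
{'t': 4.35, 'q': array([-9.58222496e-02,  3.34696701e-01, -5.27667035e-01,  7.08457056e-01,
       -4.31428181e-05,  1.26425955e-01]), 'joint_vel': array([-2.37498128e-03, -4.40684947e-05,  2.74106424e-04,  2.21821665e-03,
        5.94429648e-05, -7.92359347e-04]), 'effort': array([ 6.79883058e-03, -6.11747003e+01,  2.92294085e+01,  2.86603092e-03,
       -1.52018242e-04,  5.37886808e-04]), 'tcp_pos': array([0.47565679, 0.03584211, 0.00817646]), 'eef_rot': array([-1.19014440e-05,  1.10895539e-01,  9.93832068e-01, -2.17560631e-05]), 'wrist_force': array([ 0.49147917, -0.25872227, -0.53593265]), 'torque': array([-0.01450293, -0.03659679, -0.01495576]), 'finger_force': 0.0, 'finger_gap': 9.459595075432168e-05}
```

View pics/c3.png

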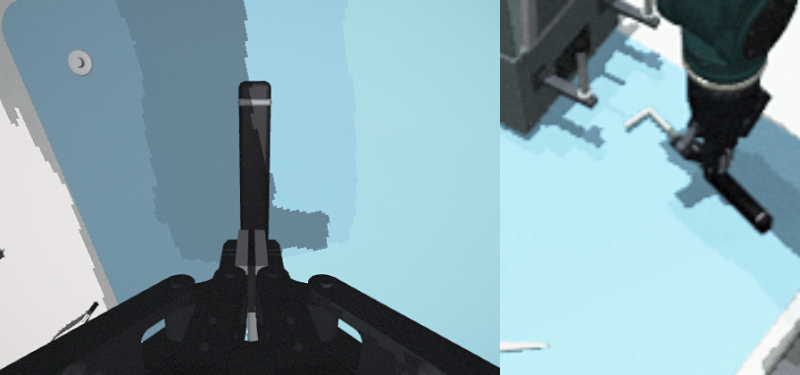

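The wrist view shows the fingers shut at about (250,240) over the grip, and the scene view shows the rod where it was. The grasp missed, so I'll check where the tips really are.

```bash
python3 - <<'E'
from h import *
np.set_printoptions(precision=1,suppress=True)
W=load('w3');S=load('s3');t=[.4757,.0358]
for z in(0,.008,.03,.05):print(z,'scene',proj(S,t+[z]),'wrist',proj(W,t+[z]))
for d in(-.065,.015,.035,.14):print(d,proj(W,[.4583+.9761*d,.0411-.2173*d,.026]),proj(S,[.4583+.9761*d,.0411-.2173*d,.026]))
a=S['pixels'][225:310,250:350,::-1];b=W['pixels'][220:400,200:360,::-1]
a=cv2.resize(a,(400,340),interpolation=cv2.INTER_CUBIC);b=cv2.resize(b,(400,450),interpolation=cv2.INTER_CUBIC)
o=np.zeros((450,800,3),np.uint8);o[:340,:400]=np.clip(a*1.5,0,255);o[:,400:]=np.clip(b*2.0,0,255);cv2.imwrite('pics/c4.png',o)
E
```

```text
0 scene [307.3 272.3] wrist [281.5 247.2]
0.008 scene [307.3 270.8] wrist [281.5 253. ]
0.03 scene [307.5 266.5] wrist [281.5 271.7]
0.05 scene [307.7 262.5] wrist [281.6 293.5]
-0.065 [284.3  90.5] [327.4 287.6]
0.015 [284.3 262.2] [307.9 268.3]
0.035 [284.3 297.8] [303.2 263.7]
0.14 [284.3 452.4] [279.6 240.4]
```

View pics/c4.png

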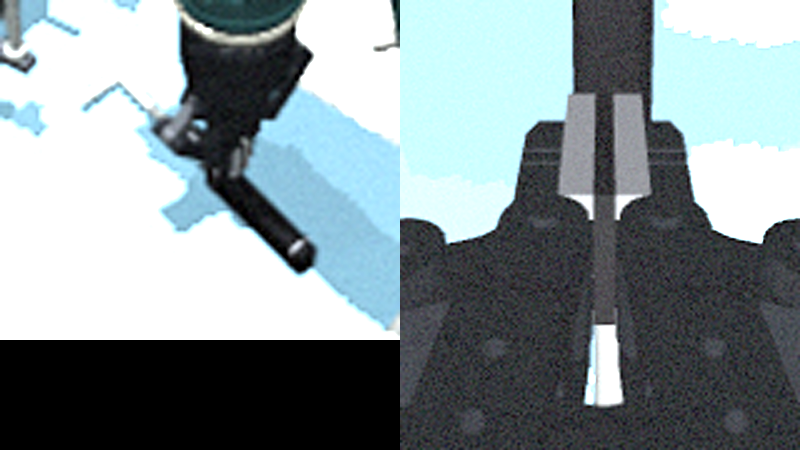

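The tips stand above the grip: they appear at row 258, although FK says z = 8 mm. I'll open to about 30 mm and lower in small steps, feeling for the bench.

Emit:
{"op": "jog_arm", "data": {"deltas": [[-0.3, 0, 0.001, 0.01, 0], [-0.3, 0, 0.001, 0.01, 0], [-0.3, 0, 0.001, 0.01, 0], [-0.3, 0, 0.001, 0.01, 0], [-0.3, 0, 0.001, 0.01, 0]]}}

```text
t: 4.85
tcp_pos: [0.4756, 0.0368, 0.0181]
eef_rot: [-0.0, 0.111, 0.994, -0.0]
wrist_force: [0.2, -0.3, -0.3]
finger_gap: 0.0299
finger_force: 0.0
```

Emit:
{"op": "jog_arm", "data": {"deltas": [[-0.3, 0, 0, -0.005, 0], [-0.3, 0, 0, -0.01, 0], [-0.3, 0, 0, -0.01, 0]]}}

```text
t: 5.15
tcp_pos: [0.4751, 0.0369, 0.0073]
eef_rot: [-0.001, 0.111, 0.994, -0.0]
wrist_force: [0.3, 0.4, 0.2]
finger_gap: 0.0302
finger_force: 0.0
```

Emit:
{"op": "jog_arm", "data": {"deltas": [[-0.3, 0, 0, -0.002, 0], [-0.3, 0, 0, -0.004, 0], [-0.3, 0, 0, -0.004, 0]]}}

```text
t: 5.45
tcp_pos: [0.4755, 0.0369, 0.004]
eef_rot: [-0.0, 0.111, 0.994, -0.0]
wrist_force: [0.4, 0.4, -0.4]
finger_gap: 0.0297
finger_force: 0.0
```

```bash
python3 - <<'E'
from h import *
S=snap('wrist','w4')
cv2.imwrite('pics/c5.png',np.clip(S['pixels'][180:400,150:420,::-1]*2.0,0,255))
E
```

```text
[ WARN:0@1.377] global loadsave.cpp:1063 imwrite_ Unsupported depth image for selected encoder is fallbacked to CV_8U.
```

View pics/c5.png

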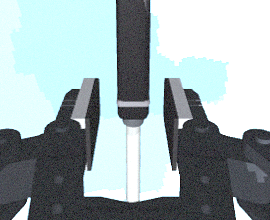

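The pads straddle the grip with their visible ends at crop row 78 (full-frame row 258), inner edges at columns 248 and 315. I'll work out their height from the known gap.

```bash
python3 - <<'E'
from h import *
W=load('w4');print(W['xyz'])
for w in(64,67,70):
    dep=W['fx']*.0297/w
    o,d=ray(W,281.5,258);f=rot(W)[:,2];print(w,o+d*dep/(d@f))
for z in(0,.01,.02,.03):print(z,onz(W,281.5,258,z))
E
```

```text
[0.40096609 0.05348113 0.17385594]
64 [0.46623714 0.03887806 0.03062945]
67 [0.46331456 0.03953193 0.03704258]
70 [0.46064248 0.04012975 0.04290601]
0 [4.80195572e-01 3.57551454e-02 2.77555756e-17]
0.01 [0.47563838 0.03677472 0.01      ]
0.02 [0.47108119 0.0377943  0.02      ]
0.03 [0.466524   0.03881388 0.03      ]
```

The tips really stand about 27 mm higher than the reported TCP. I'll lower step by step, watching the force.

Emit:
{"op": "jog_arm", "data": {"deltas": [[-0.3, 0, 0, -0.005, 0], [-0.3, 0, 0, -0.01, 0], [-0.3, 0, 0, -0.01, 0]]}}

```text
t: 5.8
tcp_pos: [0.4752, 0.0369, -0.0065]
eef_rot: [-0.001, 0.111, 0.994, -0.0]
wrist_force: [0.9, 0.4, 0.7]
finger_gap: 0.0299
finger_force: 0.0
```

Emit:
{"op": "jog_arm", "data": {"deltas": [[-0.3, 0, 0, -0.002, 0], [-0.3, 0, 0, -0.004, 0], [-0.3, 0, 0, -0.004, 0]]}}

```text
t: 6.1
tcp_pos: [0.4756, 0.0369, -0.01]
eef_rot: [-0.0, 0.111, 0.994, -0.0]
wrist_force: [0.1, -0.1, 0.6]
finger_gap: 0.0302
finger_force: 0.0
```

```bash
python3 - <<'E'
from h import *
S=snap('wrist','w5');print(telemetry.sense()['wrist_force'],telemetry.sense()['tcp_pos'])
cv2.imwrite('pics/c6.png',cv2.resize(cv2.convertScaleAbs(S['pixels'][200:340,190:380,::-1],alpha=2),None,fx=3,fy=3))
E
```

```text
[0.23480723 0.42631795 0.00862951] [ 0.47557448  0.03684669 -0.00990845]
```

View pics/c6.png

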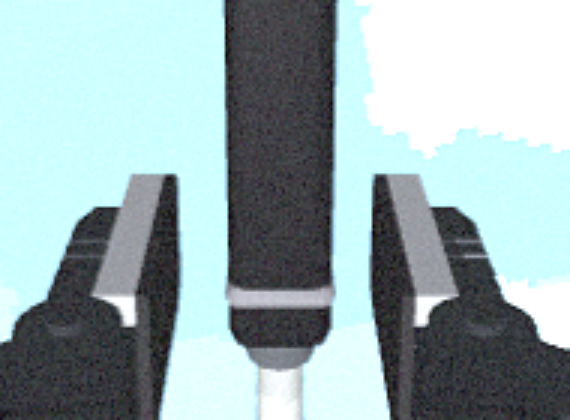

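The TCP reads 10 mm below the bench with no contact, so the offset is real. The grip is centred between the pads (crop columns 180/372 against 225/335). Continuing down.

Emit:
{"op": "jog_arm", "data": {"deltas": [[-0.3, 0, 0, -0.003, 0], [-0.3, 0, 0, -0.006, 0], [-0.3, 0, 0, -0.006, 0]]}}

```text
t: 6.45
tcp_pos: [0.4754, 0.0369, -0.0162]
eef_rot: [-0.0, 0.111, 0.994, -0.0]
wrist_force: [-0.8, 0.8, -0.6]
finger_gap: 0.0296
finger_force: 0.0
```

Emit:
{"op": "jog_arm", "data": {"deltas": [[-0.3, 0, 0, -0.002, 0], [-0.3, 0, 0, -0.004, 0], [-0.3, 0, 0, -0.004, 0]]}}

```text
t: 6.75
tcp_pos: [0.4755, 0.0368, -0.0201]
eef_rot: [-0.0, 0.111, 0.994, -0.0]
wrist_force: [-0.3, -0.5, 0.1]
finger_gap: 0.03
finger_force: 0.0
```

Emit:
{"op": "jog_arm", "data": {"deltas": [[-0.7, 0, 0, 0, 0], [-0.9, 0, 0, 0, 0], [-1, 0, 0, 0, 0], [-1, 0, 0, 0, 0], [-1, 0, 0, 0, 0]], "squeeze": 100}}

```text
t: 7.25
tcp_pos: [0.4757, 0.0368, -0.0195]
eef_rot: [0.0, 0.111, 0.994, -0.0]
wrist_force: [-2.1, -0.5, 6.3]
finger_gap: 0.0137
finger_force: 98.2
```

The rod is gripped. I lift, backing off slightly, then turn it to the cabinet's yaw.

Emit:
{"op": "jog_arm", "data": {"deltas": [[-1, -0.01, 0, 0.015, 0], [-1, -0.025, 0, 0.04, 0], [-1, -0.04, 0, 0.08, 0], [-1, -0.04, 0, 0.12, 0], [-1, -0.04, 0, 0.16, 0]], "squeeze": 115}}

```text
t: 7.75
tcp_pos: [0.4348, 0.0369, 0.1419]
eef_rot: [-0.0, 0.111, 0.994, 0.0]
wrist_force: [1.4, 0.1, -2.2]
finger_gap: 0.0133
finger_force: 112.6
```

Emit:
{"op": "jog_arm", "data": {"deltas": [[-1, 0, -0.02, 0.035, 0.03], [-1, 0, -0.045, 0.065, 0.06], [-1, 0, -0.07, 0.09, 0.09], [-1, 0, -0.085, 0.098, 0.103], [-1, 0, -0.085, 0.098, 0.103]]}}

```text
t: 8.25
tcp_pos: [0.4362, -0.0497, 0.2392]
eef_rot: [0.001, -0.05, 0.999, -0.0]
wrist_force: [0.6, -0.3, -2.1]
finger_gap: 0.0133
finger_force: 112.9
```

```bash
python3 - <<'E'
from h import *
print(telemetry.sense())
T=snap('top','t6')['pixels'][:,:,::-1];S=snap('scene','s6')['pixels'][:,:,::-1]
o=np.zeros((600,800,3),np.uint8)
a=cv2.resize(T[120:270,220:320],None,fx=4,fy=4,interpolation=cv2.INTER_CUBIC);b=cv2.resize(S[110:260,200:300],None,fx=4,fy=4,interpolation=cv2.INTER_CUBIC)
cv2.imwrite('pics/c7.png',np.hstack([a,b]))
E
```

```text
{'t': 8.25, 'q': array([-2.99244729e-01,  1.03718877e-01, -1.55834126e-01,  1.30920020e+00,
       -2.56718532e-04, -3.99361944e-01]), 'joint_vel': array([ 0.0410724 ,  0.00698106, -0.05270619, -0.02841169,  0.01008833,
        0.09328973]), 'effort': array([ -2.3471421 , -50.63262463,  40.99753261,   0.91653429,
        -0.16193416,  -1.47184666]), 'tcp_pos': array([ 0.43619773, -0.04967873,  0.23919481]), 'eef_rot': array([ 9.15941785e-04, -5.00375462e-02,  9.98746807e-01, -4.70230725e-04]), 'wrist_force': array([ 0.58362191, -0.25177233, -2.0906529 ]), 'torque': array([-0.00334466, -0.00627979, -0.00213369]), 'finger_force': 112.86725521087646, 'finger_gap': 0.01331345972762464}
```

View pics/c7.png

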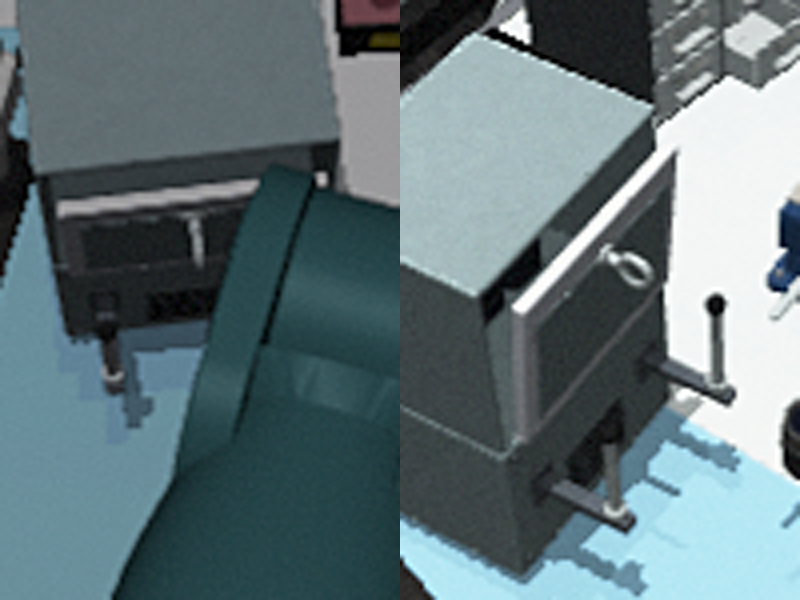

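In the scene crop the ring centre is at about (633,268), full-frame (258,177). In the top crop the ring is edge-on with its front end at row 268. The hatch is about 0.06 rad ajar. I'll refine both by mask, then check the pin against its prediction.

```bash
python3 - <<'E'
from h import *
np.set_printoptions(precision=4,suppress=True,linewidth=200)
S=load('s6');T=load('t6')
g=cv2.cvtColor(S['pixels'],cv2.COLOR_RGB2GRAY);print(g[170:184,248:268])
h=cv2.cvtColor(T['pixels'],cv2.COLOR_RGB2GRAY);print(h[170:190,263:276])
x=[.4362+.1188,-.0497+.0346,.2392+.0325];print('pin pred scene',proj(S,x),'shaftstart',proj(S,[.4362+.02,-.0497,.27]))
for z in(.26,.27,.28):print(z,onz(S,258.25,177,z),onz(T,269.5,181.5,z))
print(tri([(S,258.25,177),(T,269.5,181.5)]),tri([(S,258.25,177),(T,269.5,180.5)]))
E
```

```text
[[ 96  74  78  77  81  76  60  52  50  46  50  52  49  52  48  49  50  48  67 105]
 [ 71  76  75 177 172  89  47  42  51  48  42  49  51  47  51  51  49  56  70 145]
 [ 79  73 187 200 123  59  41  44  43  39  43  50  49  50  52  49  49  51  62 154]
 [ 77  90 183 147 197 192 116  95 171 180 116  54  37  49  50  50  44  50  60 148]
 [ 81 134 161 120 215 252 219 161 186 211 250 211  98  43  40  51  51  55  64 188]
 [102 104  98  84 146 212 161  95  89 105 178 237 247 156  44  48  49  49  57 196]
 [ 73  60  59  56  64 100  95  79  59  44  69 149 200 198 117  40  55  55  64 198]
 [ 49  49  54  48  44  47  83 109  91  56  41  55 127 187 150  71  49  54  68 199]
 [ 48  46  52  48  49  47  53 125 130  82  48  37  62 130 121  71  46  60  62 230]
 [ 50  48  53  47  51  46  44  69 154 155 109  68  42  89 112  78  44  58  58 231]
 [ 52  46  51  48  51  49  46  48  80 153 193 187 152 106  81  57  55  68 134 238]
 [ 47  50  51  52  52  52  51  50  46  69 103 125 114  91  62  51  69  95 229 249]
 [ 45  43  53  45  49  48  51  51  47  49  47  60  58  53  54  69  77  65 236 250]
 [ 48  50  49  50  47
[... 848 characters left out ...]
36  28  77 114  91  41  42  39  44  40]
 [ 46  45  38  39  36  54  94  82  36  40  34  35  34]
 [ 39  36  36  34  32  35  62  64  30  33  29  32  25]
 [ 28  30  35  31  31  34  40  39  29  30  34  33  28]
 [ 34  33  30  35  28  30  28  33  28  35  36  30  26]
 [ 33  29  33  35  35  35  33  34  30  30  35  29  22]]
pin pred scene [296.4285 184.6504] shaftstart [336.6015 194.6971]
0.26 [0.6565 0.0149 0.26  ] [0.6548 0.0224 0.26  ]
0.27 [0.6501 0.0218 0.27  ] [0.6506 0.0223 0.27  ]
0.28 [0.6437 0.0287 0.28  ] [0.6464 0.0223 0.28  ]
(array([0.65  , 0.0222, 0.2706]), [0.00028712442419040425, 0.00028712442419033085]) (array([0.6518, 0.0219, 0.27  ]), [0.0015361174022601352, 0.0015361174022600517])
```

Emit:
{"op": "jog_arm", "data": {"deltas": [[-1, 0.03, -0.005, 0, 0], [-1, 0.06, -0.009, 0, 0], [-1, 0.085, -0.009, 0, 0], [-1, 0.085, -0.009, 0, 0], [-1, 0.085, -0.009, 0, 0]]}}

```text
t: 8.85
tcp_pos: [0.5202, -0.0562, 0.2372]
eef_rot: [-0.001, -0.051, 0.999, 0.0]
wrist_force: [-0.3, -0.1, -1.2]
finger_gap: 0.013
finger_force: 112.9
```

```bash
python3 - <<'E'
from h import *
np.set_printoptions(precision=4,suppress=True,linewidth=250)
s=telemetry.sense();print(s['tcp_pos'],s['eef_rot'])
S=snap('scene','s7');T=snap('top','t7')
p=s['tcp_pos']
y=np.radians(5.73);ex=np.array([np.cos(y),np.sin(y),0]);ey=np.array([-np.sin(y),np.cos(y),0])
b=p+ex*.122+[0,0,.0325]
for n,X in(('bend',b),('pin',b+ey*.022),('tip',b+ey*.038),('gripend',p+ex*.02+[0,0,.0325])):print(n,X,'S',proj(S,X),'T',proj(T,X))
a=S['pixels'][150:215,240:325,::-1];d=T['pixels'][150:215,240:325,::-1]
cv2.imwrite('pics/c8.png',np.vstack([cv2.resize(a,(392,300),interpolation=cv2.INTER_CUBIC),cv2.resize(d,(392,300),interpolation=cv2.INTER_CUBIC)]))
E
```

```text
[ 0.5202 -0.0562  0.2372] [-0.001  -0.0509  0.9987  0.0003]
bend [ 0.6416 -0.044   0.2697] S [276.7185 163.9777] T [294.8816 184.261 ]
pin [ 0.6394 -0.0221  0.2697] S [272.1672 169.1108] T [286.5492 185.1848]
tip [ 0.6378 -0.0062  0.2697] S [268.8047 172.9025] T [280.4807 185.8583]
gripend [ 0.5401 -0.0542  0.2697] S [310.2467 178.7913] T [300.1206 220.903 ]
```

View pics/c8.png

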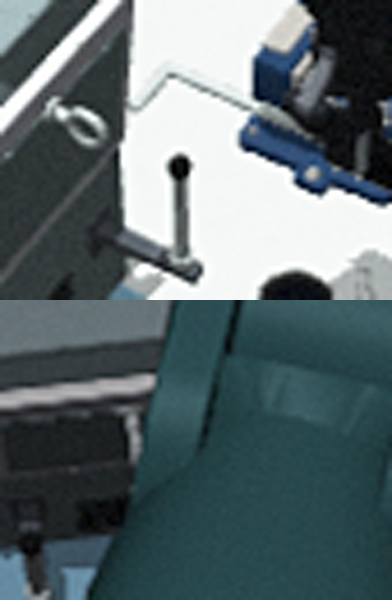

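In the scene view the bend (276,165) and tip (269,172.5) match the prediction within about 1 px, and the ring centre is at (258,177). Extending the pin line after +16 mm in x passes through the ring. I go forward, then sideways.

Emit:
{"op": "jog_arm", "data": {"deltas": [[-1, 0.008, 0, 0.001, 0], [-1, 0.0155, 0, 0.001, 0], [-1, 0.0145, 0.01, 0.001, 0], [-1, 0.0135, 0.02, 0.001, 0], [-1, 0.0135, 0.02, 0.001, 0]]}}

```text
t: 9.45
tcp_pos: [0.5338, -0.0357, 0.2393]
eef_rot: [-0.0, -0.051, 0.999, 0.0]
wrist_force: [-1.0, -0.3, -1.8]
finger_gap: 0.0129
finger_force: 112.9
```

```bash
python3 - <<'E'
from h import *
np.set_printoptions(precision=4,suppress=True,linewidth=250)
s=telemetry.sense();print(s['tcp_pos'],s['wrist_force'])
S=snap('scene','s8')
p=s['tcp_pos'];y=np.radians(5.85);ex=np.array([np.cos(y),np.sin(y),0]);ey=np.array([-np.sin(y),np.cos(y),0])
b=p+ex*.122+[0,0,.0325]
for n,X in(('bend',b),('pin',b+ey*.022),('tip',b+ey*.038)):print(n,X,'S',proj(S,X))
g=cv2.cvtColor(S['pixels'],cv2.COLOR_RGB2GRAY);print(g[158:184,250:276])
E
```

```text
[ 0.5338 -0.0357  0.2393] [-0.9905 -0.3446 -1.7617]
bend [ 0.6552 -0.0233  0.2718] S [267.7478 165.6707]
pin [ 0.6529 -0.0014  0.2718] S [263.106 170.851]
tip [0.6513 0.0145 0.2718] S [259.676  174.6781]
[[ 66  59  54  95 238 254 254 255 211 105  81  83  84  91  79  59  50  70 161 244 251 247 247 246 247 247]
 [ 58  51  64 234 255 254 240 180 104  80  83  83  85  87  68  53  52  69 150 244 249 246 247 246 247 248]
 [ 51  62 229 255 253 255 210 100  79  81  85  77 111  90  53  52  55  72 197 248 249 247 248 248 247 246]
 [ 67 233 255 252 255 231 125  82  84  90  85  89  79  58  50  55  54  67 201 248 249 247 247 247 247 248]
 [231 255 252 254 234 137  85  79  87  85  91  68  53  50  51  52  61  66 204 248 248 246 247 247 247 248]
 [250 253 254 238 145  82  85  86  85 101  78  49  52  57  48  48  54  66 185 245 249 247 247 246 247 248]
 [252 253 246 165  82  81  84  82 103  72  47  52  51  51  46  51  57  64 231 251 247 248 247 247 247 247]
 [253 248 179  90  81  79  86 105  77  51  51  53  56  50  46  36 144 219 237 242 247 248 249 248 247 247]
 [250 187  90  79  81  87  94  80  55  4
[... 1186 characters left out ...]
 155  77  46  61  67 201 247 248 247 246 247 247 247 247]
 [ 49  47  50  47  57 133 136  87  52  43  66 134 129  65  47  62  69 233 252 248 247 246 247 247 247 247]
 [ 51  53  50  53  45  78 160 164 112  66  47  92 117  76  48  62  63 238 251 247 246 247 247 246 248 247]
 [ 52  48  53  49  49  49  82 156 198 191 153 109  86  58  55  70 138 242 249 247 246 246 247 247 247 247]
 [ 48  49  53  52  49  53  47  73 104 131 116  94  63  52  72 102 237 251 248 247 247 248 247 247 248 247]
 [ 51  52  49  51  51  51  48  49  53  58  63  58  62  71  81  67 240 251 248 247 247 248 247 247 247 247]
 [ 48  51  48  50  53  47  50  47  43  51  50  50  64  76  51  36 239 251 247 247 247 247 248 247 247 249]]
```

The pin line extrapolates to within about 0.5 px of the ring's centre, so I insert in small steps.

Emit:
{"op": "jog_arm", "data": {"deltas": [[-1, -0.0003, 0.0025, 0, 0], [-1, -0.0005, 0.005, 0, 0], [-1, -0.0005, 0.005, 0, 0]]}}

```text
t: 9.8
tcp_pos: [0.5336, -0.032, 0.2392]
eef_rot: [0.0, -0.051, 0.999, 0.0]
wrist_force: [0.2, -0.5, -1.6]
finger_gap: 0.0133
finger_force: 112.9
```

Emit:
{"op": "jog_arm", "data": {"deltas": [[-1, -0.0002, 0.002, 0, 0], [-1, -0.0004, 0.004, 0, 0], [-1, -0.0004, 0.004, 0, 0]]}}

```text
t: 10.1
tcp_pos: [0.5333, -0.028, 0.2392]
eef_rot: [0.0, -0.051, 0.999, -0.0]
wrist_force: [0.4, 0.1, -0.8]
finger_gap: 0.013
finger_force: 112.9
```

Emit:
{"op": "jog_arm", "data": {"deltas": [[-1, -0.0002, 0.002, 0, 0], [-1, -0.0004, 0.004, 0, 0], [-1, -0.0004, 0.004, 0, 0]]}}

```text
t: 10.4
tcp_pos: [0.5328, -0.0239, 0.2392]
eef_rot: [-0.0, -0.051, 0.999, 0.0]
wrist_force: [0.1, 0.3, -1.6]
finger_gap: 0.0136
finger_force: 113.0
```

Emit:
{"op": "jog_arm", "data": {"deltas": [[-1, -0.0003, 0.003, 0, 0], [-1, -0.0006, 0.006, 0, 0], [-1, -0.0006, 0.006, 0, 0]]}}

```text
t: 10.7
tcp_pos: [0.5322, -0.0178, 0.2392]
eef_rot: [0.0, -0.051, 0.999, 0.0]
wrist_force: [-1.0, 0.9, 0.1]
finger_gap: 0.0131
finger_force: 113.0
```

Emit:
{"op": "jog_arm", "data": {"deltas": [[-1, -0.0003, 0.003, 0, 0], [-1, -0.0005, 0.005, 0, 0], [-1, -0.0005, 0.005, 0, 0]]}}

```text
t: 11.0
tcp_pos: [0.5318, -0.0129, 0.2392]
eef_rot: [0.0, -0.051, 0.999, 0.0]
wrist_force: [-0.1, 0.7, -1.4]
finger_gap: 0.013
finger_force: 113.0
```

```bash
python3 - <<'E'
from h import *
np.set_printoptions(precision=4,suppress=True,linewidth=250)
s=telemetry.sense();print(s['tcp_pos'],s['wrist_force'])
S=snap('scene','s9')
g=cv2.cvtColor(S['pixels'],cv2.COLOR_RGB2GRAY);print(g[164:188,246:270])
E
```

```text
[ 0.5318 -0.0129  0.2392] [-0.0586  0.7176 -1.4193]
[[ 56  47 178 246 253 254 248 167  80  84  87  84 103  75  52  49  55  50  57  49  66  68 234 251]
 [ 44 172 246 253 254 249 178  88  80  81  83 104  82  50  47  45  50  49  52  46  66  68 239 252]
 [124 243 253 253 251 186  87  73  84  83  90  81  52  51  50  50  52  53  50  52  58  79 239 251]
 [240 254 253 253 198  90  82  81  86  92  70  51  51  50  52  53  50  48  52  51  57 104 243 251]
 [254 253 252 198  96  76  77  84  87  79  56  48  49  52  47  49  49  53  48  48  71 116 242 251]
 [253 253 199  91  80  83  86  87  85  68  50  49  57  49  47  46  46  45  50  47  67 112 241 250]
 [255 208 101  79  81  79  83  76  65  51  52  52  52  47  44  84 139 129  65  35  60 109 241 251]
 [211 107  77  83  76 183 179  94  52  49  53  47  50  40  67 203 240 243 241 191 103 142 242 250]
 [114  80  87  82 190 206 126  56  47  40  41  44  36  48 190 245 219 212 236 246 237 228 235 246]
 [ 83  82  78  86 191 153 202 197 116  99 173 185 116 194 243 231 172 118 159 206 234 240 240 237]
 [ 76  87  84 141 172 122 218 254 227 168 187 220 248 240 
[... 628 characters left out ...]
9 247]
 [ 51  53  48  55  51  49  55  52  72  91  60  56  99 134 118  95  67  56  73 105 234 251 248 247]
 [ 52  51  52  53  53  48  50  47  46  46  48  48  49  59  61  56  58  70  78  66 239 251 247 246]
 [ 48  51  53  48  50  56  50  54  51  53  50  49  54  48  49  46  67  78  49  34 239 251 247 247]
 [ 52  48  48  49  48  49  48  50  52  46  52  55  50  51  52  66  80  66  42  40 240 251 248 247]
 [ 52  53  53  47  50  52  50  51  53  52  49  50  55  48  51  70  79  65  48  39 239 252 248 247]
 [ 48  50  52  51  51  50  49  55  54  47  56  52  53  58  75  79  62  57  51  43 195 249 248 247]
 [ 54  48  54  47  51  48  54  60  53  53  51  52  58  73  88  66  51  54  49  46 185 247 247 246]]
```

The pin now shows inside the ring's hole (bright at columns 254–257, rows 177–180, in front of the ring's lower left wire), so it is through. I swing the hatch along its arc about the hinge.

Emit:
{"op": "jog_arm", "data": {"deltas": [[-1, -0.0039, -0.0004, -0.0017, 0], [-1, -0.0078, -0.0008, -0.0035, 0], [-1, -0.0115, -0.0012, -0.0055, 0], [-1, -0.0152, -0.0016, -0.0075, 0], [-1, -0.0152, -0.0016, -0.0075, 0]]}}

```text
t: 11.55
tcp_pos: [0.5159, -0.0148, 0.2315]
eef_rot: [-0.0, -0.051, 0.999, 0.0]
wrist_force: [-0.3, 0.2, -1.6]
finger_gap: 0.0134
finger_force: 113.0
```

Emit:
{"op": "jog_arm", "data": {"deltas": [[-1, -0.0036, -0.0003, -0.0022, 0], [-1, -0.0072, -0.0007, -0.0045, 0], [-1, -0.0124, -0.0013, -0.0082, 0], [-1, -0.0174, -0.0018, -0.0122, 0], [-1, -0.0174, -0.0018, -0.0122, 0]]}}

```text
t: 12.05
tcp_pos: [0.4981, -0.0165, 0.219]
eef_rot: [-0.001, -0.051, 0.999, 0.0]
wrist_force: [0.0, 1.3, -1.6]
finger_gap: 0.0131
finger_force: 113.1
```

```bash
python3 - <<'E'
from h import *
np.set_printoptions(precision=4,suppress=True,linewidth=250)
s=telemetry.sense();print(s['tcp_pos'],s['wrist_force'],s['torque'])
S=snap('scene','s10')
p=s['tcp_pos'];y=np.radians(5.85);ex=np.array([np.cos(y),np.sin(y),0]);ey=np.array([-np.sin(y),np.cos(y),0])
b=p+ex*.122+[0,0,.0325]
for n,X in(('bend',b),('pin',b+ey*.022),('tip',b+ey*.038)):print(n,X,'S',proj(S,X))
u,v=np.round(proj(S,b+ey*.022)).astype(int)
g=cv2.cvtColor(S['pixels'],cv2.COLOR_RGB2GRAY);print(u,v);print(g[v-13:v+12,u-12:u+13])
E
```

```text
[ 0.4981 -0.0165  0.219 ] [ 0.0052  1.3287 -1.5526] [ 0.0404 -0.0262 -0.034 ]
bend [ 0.6195 -0.0041  0.2515] S [274.0178 181.2903]
pin [0.6172 0.0178 0.2515] S [269.404  186.6475]
tip [0.6156 0.0337 0.2515] S [265.9943 190.6061]
269 187
[[ 56  59  57  51  89 232 253 252 255 230 123  79  55  29 114 242 252 248 247 247 247 246 247 247 247]
 [ 68  59  55  71 230 254 252 253 233 132  65  56  34  62 231 253 249 247 247 246 247 247 248 247 248]
 [ 87  71  43 224 255 252 253 243 155  95  75  40  28 173 248 250 248 247 246 247 247 247 247 247 248]
 [ 90  60 224 255 252 252 247 170  86  64  49  35 115 240 251 248 247 247 246 247 247 246 248 247 246]
 [ 62 225 226 244 252 252 193  83  58  39  33  24 228 253 249 248 247 248 247 248 247 247 247 247 247]
 [184 251 249 249 251 196  96  61  49  33  29 173 247 250 248 247 247 247 248 247 247 247 246 246 247]
 [247 252 251 254 205 101 110  96  53  32  62 235 252 248 247 248 242 240 247 249 248 248 247 247 246]
 [251 252 255 216  96 114 120  72  33  22 167 247 249 248 249 241 234 239 226 210 241 249 248 248 247]
 [251 254 227 116  99 119 131 122  63 1
[... 1012 characters left out ...]
  57  57  51  44 126 239 252 248 248 247 246 250 248 248 254 193  73  79 150 241]
 [ 50  54  58  51  58  52  53  55  49 136 246 252 249 249 249 249 247 246 247 254 192  75  75 150 242]
 [ 57  53  55  57  58  54  47  53  46 142 245 251 248 247 247 247 247 247 248 253 188  74  75 149 242]
 [ 57  53  53  53  56  48  43  54  52  97 239 249 246 247 247 246 248 247 248 253 195  89  87 122 237]
 [ 59  59  56  53  54  32  41  49  49  90 239 250 247 246 247 247 247 246 248 252 207 103  87 103 238]
 [ 53  52  56  55  40  32  46  47  49  90 240 251 248 247 247 248 248 247 248 252 208 102  91 107 241]
 [ 58  55  63  43  38  46  43  57  48  82 245 255 249 247 247 246 246 246 248 252 207 104  86 110 240]]
```

The ring and hatch edge have moved with the pin (ring around (269,187)), so the hatch follows. Continuing down the arc.

Emit:
{"op": "jog_arm", "data": {"deltas": [[-1, -0.0031, -0.0003, -0.0028, 0], [-1, -0.0063, -0.0007, -0.0058, 0], [-1, -0.0093, -0.001, -0.0088, 0], [-1, -0.0122, -0.0013, -0.0119, 0], [-1, -0.0122, -0.0013, -0.0119, 0]]}}

```text
t: 12.6
tcp_pos: [0.4864, -0.0178, 0.2072]
eef_rot: [-0.0, -0.051, 0.999, 0.0]
wrist_force: [0.3, -0.2, -2.0]
finger_gap: 0.0132
finger_force: 113.1
```

Emit:
{"op": "jog_arm", "data": {"deltas": [[-1, -0.0028, -0.0003, -0.0032, 0], [-1, -0.0055, -0.0006, -0.0065, 0], [-1, -0.0055, -0.0006, -0.0065, 0]]}}

```text
t: 12.9
tcp_pos: [0.4808, -0.0184, 0.2006]
eef_rot: [-0.001, -0.051, 0.999, 0.0]
wrist_force: [-1.8, -0.2, -2.7]
finger_gap: 0.0133
finger_force: 113.0
```

Emit:
{"op": "jog_arm", "data": {"deltas": [[-1, -0.0025, -0.0003, -0.0034, 0], [-1, -0.005, -0.0005, -0.007, 0], [-1, -0.005, -0.0005, -0.007, 0]]}}

```text
t: 13.2
tcp_pos: [0.4758, -0.0189, 0.1936]
eef_rot: [-0.0, -0.051, 0.999, 0.0]
wrist_force: [-2.0, 0.5, -2.2]
finger_gap: 0.0133
finger_force: 113.0
```

Emit:
{"op": "jog_arm", "data": {"deltas": [[-1, -0.0022, -0.0002, -0.0036, 0], [-1, -0.0045, -0.0005, -0.0072, 0], [-1, -0.0045, -0.0005, -0.0072, 0]]}}

```text
t: 13.5
tcp_pos: [0.4713, -0.0194, 0.1864]
eef_rot: [-0.0, -0.051, 0.999, 0.0]
wrist_force: [-2.7, -0.3, -2.1]
finger_gap: 0.0136
finger_force: 113.0
```

Emit:
{"op": "jog_arm", "data": {"deltas": [[-1, -0.0025, -0.0003, -0.0028, 0], [-1, -0.0045, -0.0005, -0.0056, 0], [-1, -0.0045, -0.0005, -0.0056, 0]]}}

```text
t: 13.8
tcp_pos: [0.467, -0.0199, 0.1809]
eef_rot: [-0.0, -0.051, 0.999, 0.0]
wrist_force: [-1.9, -0.9, -2.2]
finger_gap: 0.0133
finger_force: 113.0
```

Emit:
{"op": "jog_arm", "data": {"deltas": [[-1, -0.0014, -0.0001, -0.0029, 0], [-1, -0.0027, -0.0003, -0.0058, 0], [-1, -0.0027, -0.0003, -0.0058, 0]]}}

```text
t: 14.1
tcp_pos: [0.4646, -0.0202, 0.1752]
eef_rot: [-0.0, -0.051, 0.999, 0.0]
wrist_force: [-0.8, 0.6, -0.2]
finger_gap: 0.013
finger_force: 113.1
```

Emit:
{"op": "jog_arm", "data": {"deltas": [[-1, -0.0008, -0.0001, -0.002, 0], [-1, -0.0008, -0.0001, -0.002, 0]]}}

```text
t: 14.3
tcp_pos: [0.4639, -0.0203, 0.1733]
eef_rot: [-0.0, -0.051, 0.999, 0.0]
wrist_force: [-0.5, -0.0, -0.7]
finger_gap: 0.0133
finger_force: 113.1
```

Emit:
{"op": "jog_arm", "data": {"deltas": [[-1, -0.0008, -0.0001, -0.002, 0], [-1, -0.0008, -0.0001, -0.002, 0]]}}

```text
t: 14.5
tcp_pos: [0.4631, -0.0204, 0.1714]
eef_rot: [-0.0, -0.051, 0.999, 0.0]
wrist_force: [-0.1, 0.5, -1.3]
finger_gap: 0.0132
finger_force: 113.2
```

Emit:
{"op": "jog_arm", "data": {"deltas": [[-1, -0.0007, -0.0001, -0.002, 0], [-1, -0.0007, -0.0001, -0.002, 0]]}}

```text
t: 14.7
tcp_pos: [0.4628, -0.0206, 0.1696]
eef_rot: [0.0, -0.051, 0.999, -0.0]
wrist_force: [0.9, 0.3, 2.6]
finger_gap: 0.0133
finger_force: 113.6
```

Emit:
{"op": "jog_arm", "data": {"deltas": [[-1, -0.0006, -0.0001, -0.002, 0], [-1, -0.0006, -0.0001, -0.002, 0]]}}

```text
t: 14.9
tcp_pos: [0.4626, -0.0206, 0.1678]
eef_rot: [0.001, -0.051, 0.999, 0.0]
wrist_force: [3.1, 0.6, 4.5]
finger_gap: 0.0128
finger_force: 114.1
```

Emit:
{"op": "jog_arm", "data": {"deltas": [[-1, -0.0006, -0.0001, -0.002, 0], [-1, -0.0006, -0.0001, -0.002, 0]]}}

```text
t: 15.1
tcp_pos: [0.4617, -0.0209, 0.1656]
eef_rot: [0.0, -0.051, 0.999, -0.0]
wrist_force: [3.9, -0.3, 2.8]
finger_gap: 0.0131
finger_force: 113.5
```

Emit:
{"op": "jog_arm", "data": {"deltas": [[-1, 0.0005, 0, -0.0015, 0], [-1, 0.0005, 0, -0.0015, 0], [-1, 0.0005, 0, -0.0015, 0]]}}

```text
t: 15.4
tcp_pos: [0.4617, -0.0209, 0.1641]
eef_rot: [0.0, -0.051, 0.999, -0.0]
wrist_force: [-0.4, -1.6, 7.2]
finger_gap: 0.0132
finger_force: 114.0
```

Emit:
{"op": "jog_arm", "data": {"deltas": [[-1, 0.0003, 0, -0.0015, 0], [-1, 0.0003, 0, -0.0015, 0], [-1, 0.0003, 0, -0.0015, 0]]}}

```text
t: 15.7
tcp_pos: [0.4619, -0.0208, 0.1624]
eef_rot: [-0.0, -0.051, 0.999, -0.0]
wrist_force: [1.1, -1.6, 2.8]
finger_gap: 0.0133
finger_force: 113.5
```

```bash
python3 - <<'E'
from h import *
np.set_printoptions(precision=3,suppress=True,linewidth=250)
F=[]
for i in range(5):
    S=vision.capture('scene');s=telemetry.sense();F.append(np.r_[s['wrist_force'],s['torque']])
print(np.array(F));print(np.mean(F,0))
pickle.dump(S,open('pics/s11.pkl','wb'))
p=s['tcp_pos'];y=np.radians(5.85);ex=np.array([np.cos(y),np.sin(y),0]);ey=np.array([-np.sin(y),np.cos(y),0])
b=p+ex*.122+[0,0,.0325]
for n,X in(('shaft',b-ex*.08),('mid',b-ex*.04),('bend',b),('pin',b+ey*.022),('tip',b+ey*.038)):print(n,X,'S',proj(S,X))
u,v=np.round(proj(S,b+ey*.01)).astype(int)
g=cv2.cvtColor(S['pixels'],cv2.COLOR_RGB2GRAY);print(u,v);print(g[v-18:v+14,u-15:u+16])
E
```

```text
[[ 0.693 -1.712  1.49  -0.2   -0.7   -0.171]
 [ 0.528 -1.947  1.575 -0.165 -0.67  -0.179]
 [ 1.985 -1.881  2.821 -0.149 -0.655 -0.222]
 [ 1.679 -1.59   2.256 -0.219 -0.668 -0.238]
 [ 1.513 -1.232  2.319 -0.171 -0.681 -0.255]]
[ 1.28  -1.672  2.093 -0.181 -0.675 -0.213]
shaft [ 0.504 -0.017  0.195] S [312.241 212.945]
mid [ 0.544 -0.012  0.195] S [299.075 206.795]
bend [ 0.583 -0.008  0.195] S [286.198 200.778]
pin [0.581 0.013 0.195] S [281.805 206.182]
tip [0.579 0.029 0.195] S [278.56  210.175]
284 203
[[220 218 221 221 220 222 222 220 222 221 221 222 218 221 219 220 217 240 240 232 229 224 238 246 248 248 249 252 251 254 198]
 [220 224 225 222 222 220 219 219 220 223 220 223 219 220 224 214 239 243 232 228 204 235 248 247 247 248 247 248 248 251 250]
 [223 223 224 223 223 222 222 221 222 223 223 220 221 224 220 235 240 235 227 224 237 247 248 246 247 247 247 247 247 247 248]
 [222 218 220 220 220 222 221 224 220 219 220 218 222 222 234 239 235 227 216 238 246 247 247 247 247 247 247 247 246 246 247]
 [218 223 222 220 221 220 219 222 225 222 218 222 222 223 236 237 227 222 239 247 
[... 2774 characters left out ...]
250 249 248 247 247 247 247 246 246 248 248 252 235 151  72  48]
 [160 169 191 198 244 252 251 250 249 249 250 250 247 248 249 248 246 247 247 246 248 247 247 247 247 248 241 166  64  37  35]
 [144 148 161 169 188 197 199 244 252 250 249 249 249 249 248 247 247 247 247 247 248 247 247 248 247 251 241 143  40  27  17]
 [116 136 150 165 170 170 171 194 202 198 244 252 250 249 247 247 246 248 247 248 248 247 247 247 248 252 230 106  25  24  20]
 [120 116 126 166 173 172 174 176 170 169 191 198 243 252 250 249 248 248 247 248 247 247 247 248 249 255 203  64  26  24  15]
 [118 120 114 133 144 149 148 168 173 174 172 176 189 204 198 244 252 251 250 249 248 249 248 249 249 245 148  33  34  20  14]]
```

The pin load relaxes to about 4 N as the rod creeps in the grip. I'll grip harder and press steadily a little more.

Emit:
{"op": "jog_arm", "data": {"deltas": [[-1, 0, 0, -0.001, 0], [-1, 0, 0, -0.002, 0], [-1, 0, 0, -0.0025, 0]], "squeeze": 120}}

```text
t: 16.25
tcp_pos: [0.4621, -0.0208, 0.1601]
eef_rot: [0.0, -0.051, 0.999, -0.0]
wrist_force: [-2.0, -2.8, 7.4]
finger_gap: 0.0133
finger_force: 118.6
```

Emit:
{"op": "jog_arm", "data": {"deltas": [[-1, 0, 0, -0.001, 0], [-1, 0, 0, -0.0015, 0]]}}

```text
t: 16.45
tcp_pos: [0.462, -0.0207, 0.1584]
eef_rot: [-0.0, -0.051, 0.999, 0.0]
wrist_force: [0.5, -1.2, 3.5]
finger_gap: 0.0131
finger_force: 117.8
```

Emit:
{"op": "jog_arm", "data": {"deltas": [[-1, 0, 0, -0.001, 0], [-1, 0, 0, -0.0015, 0]]}}

```text
t: 16.65
tcp_pos: [0.4621, -0.0208, 0.1569]
eef_rot: [0.0, -0.051, 0.999, -0.0]
wrist_force: [0.4, -2.3, 5.8]
finger_gap: 0.013
finger_force: 118.2
```

Emit:
{"op": "jog_arm", "data": {"deltas": [[-1, 0, 0, -0.0015, 0], [-1, 0, 0, -0.003, 0], [-1, 0, 0, -0.004, 0], [-1, 0, 0, -0.005, 0]]}}

```text
t: 17.05
tcp_pos: [0.4623, -0.021, 0.1521]
eef_rot: [0.0, -0.051, 0.999, -0.0]
wrist_force: [0.2, -3.3, 6.7]
finger_gap: 0.0128
finger_force: 118.8
```

```bash
python3 - <<'E'
from h import *
np.set_printoptions(precision=3,suppress=True,linewidth=250)
for i in range(4):
    S=vision.capture('scene');s=telemetry.sense();print(s['wrist_force'],s['torque'])
pickle.dump(S,open('pics/s12.pkl','wb'))
g=cv2.cvtColor(S['pixels'],cv2.COLOR_RGB2GRAY);print(g[188:216,268:300])
E
```

```text
[ 0.333 -3.595  6.153] [-0.274 -1.008 -0.387]
[-0.677 -3.061  6.599] [-0.283 -0.946 -0.352]
[-0.648 -2.448  7.987] [-0.304 -0.871 -0.346]
[-0.144 -2.87   7.174] [-0.247 -0.968 -0.392]
[[224 223 218 223 219 218 222 222 222 220 222 220 225 221 222 231 239 234 228 221 238 246 247 247 247 248 247 247 247 247 247 246]
 [223 221 221 221 220 219 223 221 222 224 223 221 218 223 221 238 239 228 226 222 241 247 247 247 248 246 247 247 246 246 247 247]
 [221 223 225 221 220 221 218 219 221 221 222 222 222 216 238 242 230 228 226 239 247 248 247 247 246 246 247 246 247 247 247 247]
 [221 221 222 222 221 220 219 222 220 220 221 220 217 238 242 231 227 204 234 247 248 248 247 247 247 247 247 247 248 246 247 246]
 [222 222 220 224 224 221 222 221 220 217 223 221 241 241 231 226 222 238 247 247 247 247 247 247 247 247 248 246 247 247 246 246]
 [221 222 219 218 220 225 224 220 220 220 225 232 240 234 226 214 235 248 248 246 247 247 246 247 248 246 247 247 248 247 246 246]
 [220 222 221 219 220 223 221 222 223 223 229 238 234 228 225 239 247 247 246 246 247 247 246 247 247 246 247 247 247 247 247 247]
[... 2052 characters left out ...]
247 247 247 247 247 247 249 253 241 157  98]
 [224 184 183 244 252 249 249 249 248 250 251 253 233 135 165 245 250 247 248 247 247 248 247 247 247 247 248 251 236 153  70  44]
 [192 159 165 188 195 243 253 250 250 249 249 251 251 248 248 249 248 248 247 248 246 248 247 248 247 247 249 241 167  67  40  34]
 [123 142 150 162 171 191 199 202 243 252 252 249 250 249 248 247 247 247 247 246 247 247 247 246 248 247 251 242 140  42  24  27]
 [111 121 132 149 167 171 170 175 192 204 199 244 252 250 248 247 248 247 247 247 248 247 247 248 247 248 252 231 108  22  22  18]
 [117 118 120 127 161 170 173 170 171 174 167 188 203 243 251 251 248 248 248 247 248 247 248 247 248 249 255 202  64  24  14  12]]
```

A steady load of about 8.5 N in z is held at the eye for 0.4 s while the hatch stays still, so it is pressed onto its buffers. Now I unload before withdrawing.

Emit:
{"op": "jog_arm", "data": {"deltas": [[-1, 0, 0, 0.001, 0], [-1, 0, 0, 0.002, 0], [-1, 0, 0, 0.002, 0]]}}

```text
t: 17.55
tcp_pos: [0.4621, -0.0207, 0.154]
eef_rot: [-0.0, -0.051, 0.999, 0.0]
wrist_force: [0.2, -1.4, 3.3]
finger_gap: 0.013
finger_force: 118.2
```

Emit:
{"op": "jog_arm", "data": {"deltas": [[-1, 0, 0, 0.001, 0], [-1, 0, 0, 0.002, 0], [-1, 0, 0, 0.002, 0]]}}

```text
t: 17.85
tcp_pos: [0.4617, -0.0205, 0.1558]
eef_rot: [-0.0, -0.051, 0.999, 0.0]
wrist_force: [1.4, -0.1, 0.8]
finger_gap: 0.0131
finger_force: 117.6
```

Emit:
{"op": "jog_arm", "data": {"deltas": [[-1, 0, 0, 0.001, 0], [-1, 0, 0, 0.002, 0], [-1, 0, 0, 0.002, 0]]}}

```text
t: 18.15
tcp_pos: [0.4618, -0.0207, 0.1579]
eef_rot: [-0.0, -0.051, 0.999, 0.0]
wrist_force: [-0.1, -0.4, -1.1]
finger_gap: 0.0133
finger_force: 118.3
```

```bash
python3 - <<'E'
from h import *
np.set_printoptions(precision=3,suppress=True,linewidth=250)
F=[]
for i in range(4):
    S=vision.capture('scene');s=telemetry.sense();F.append(np.r_[s['wrist_force'],s['torque']])
print(np.mean(F,0),np.std(F,0))
E
```

```text
[-0.419 -0.04  -1.651 -0.005  0.002  0.015] [0.616 0.301 0.165 0.019 0.025 0.034]
```

Emit:
{"op": "jog_arm", "data": {"deltas": [[-1, 0, 0, 0.0015, 0], [-1, 0, 0, 0.003, 0], [-1, 0.0003, -0.003, 0.003, 0], [-1, 0.0006, -0.006, 0.003, 0], [-1, 0.0006, -0.006, 0.003, 0]]}}

```text
t: 18.85
tcp_pos: [0.4627, -0.0271, 0.161]
eef_rot: [-0.0, -0.05, 0.999, -0.0]
wrist_force: [0.4, 0.3, -1.9]
finger_gap: 0.0131
finger_force: 118.3
```

Emit:
{"op": "jog_arm", "data": {"deltas": [[-1, 0.0003, -0.003, 0, 0], [-1, 0.0006, -0.006, 0, 0], [-1, 0.0009, -0.009, 0, 0], [-1, 0.0009, -0.009, 0, 0]]}}

```text
t: 19.25
tcp_pos: [0.4636, -0.0361, 0.161]
eef_rot: [-0.0, -0.05, 0.999, -0.0]
wrist_force: [-0.5, -0.5, -1.8]
finger_gap: 0.013
finger_force: 118.3
```

Emit:
{"op": "jog_arm", "data": {"deltas": [[-1, 0.0005, -0.005, 0, 0], [-1, 0.001, -0.01, 0, 0], [-1, 0.0015, -0.015, 0, 0], [-1, 0.0015, -0.015, 0, 0]]}}

```text
t: 19.65
tcp_pos: [0.4652, -0.0514, 0.1609]
eef_rot: [0.0, -0.05, 0.999, -0.0]
wrist_force: [-1.3, 0.2, -2.4]
finger_gap: 0.0127
finger_force: 118.3
```

Clear of the ring. I back off, shift to free bench and lower.

Emit:
{"op": "jog_arm", "data": {"deltas": [[-1, 0.0012, -0.012, 0, 0], [-1, -0.03, -0.012, 0, 0], [-1, -0.07, -0.012, 0, 0], [-1, -0.07, -0.012, 0, 0]]}}

```text
t: 20.05
tcp_pos: [0.3912, -0.0626, 0.1609]
eef_rot: [-0.001, -0.05, 0.999, 0.0]
wrist_force: [-0.3, 0.2, -2.4]
finger_gap: 0.0127
finger_force: 118.3
```

Emit:
{"op": "jog_arm", "data": {"deltas": [[-1, 0, 0.03, 0, 0], [-1, 0, 0.06, -0.02, 0], [-1, 0.005, 0.09, -0.05, 0], [-1, 0.015, 0.1, -0.085, 0], [-1, 0.03, 0.1, -0.11, 0]]}}

```text
t: 20.55
tcp_pos: [0.4247, 0.0384, 0.0495]
eef_rot: [-0.0, -0.052, 0.999, 0.0]
wrist_force: [-0.5, 0.4, -1.3]
finger_gap: 0.0128
finger_force: 118.4
```

Emit:
{"op": "jog_arm", "data": {"deltas": [[-1, 0, 0, -0.01, 0], [-1, 0, 0, -0.02, 0], [-1, 0, 0, -0.03, 0], [-1, 0, 0, -0.035, 0], [-1, 0, 0, -0.035, 0]]}}

```text
t: 21.05
tcp_pos: [0.4248, 0.037, 0.0159]
eef_rot: [-0.0, -0.05, 0.999, 0.0]
wrist_force: [-0.1, -0.2, -1.5]
finger_gap: 0.0129
finger_force: 118.4
```

```bash
python3 - <<'E'
from h import *
np.set_printoptions(precision=3,suppress=True,linewidth=250)
S=snap('scene','s13');T=snap('top','t13');s=telemetry.sense();print(s['wrist_force'],s['tcp_pos'])
cv2.imwrite('pics/c9.png',np.hstack([cv2.resize(S['pixels'][130:310,170:340,::-1],(567,600),interpolation=cv2.INTER_CUBIC)]))
E
```

```text
[-0.389  0.069 -1.811] [0.425 0.037 0.016]
```

Emit:
{"op": "jog_arm", "data": {"deltas": [[-1, 0, 0, -0.004, 0], [-1, 0, 0, -0.008, 0], [-1, 0, 0, -0.012, 0], [-1, 0, 0, -0.016, 0], [-1, 0, 0, -0.016, 0]]}}

```text
t: 21.65
tcp_pos: [0.4247, 0.0373, -0.0006]
eef_rot: [-0.0, -0.051, 0.999, 0.0]
wrist_force: [0.1, 1.1, -1.3]
finger_gap: 0.0128
finger_force: 118.4
```

Emit:
{"op": "jog_arm", "data": {"deltas": [[-1, 0, 0, -0.003, 0], [-1, 0, 0, -0.006, 0], [-1, 0, 0, -0.006, 0]]}}

```text
t: 21.95
tcp_pos: [0.4249, 0.0373, -0.0064]
eef_rot: [-0.0, -0.051, 0.999, 0.0]
wrist_force: [-0.7, -0.1, -1.6]
finger_gap: 0.0133
finger_force: 118.4
```

Emit:
{"op": "jog_arm", "data": {"deltas": [[-1, 0, 0, -0.002, 0], [-1, 0, 0, -0.004, 0], [-1, 0, 0, -0.004, 0]]}}

```text
t: 22.25
tcp_pos: [0.4251, 0.0372, -0.0101]
eef_rot: [0.0, -0.051, 0.999, -0.0]
wrist_force: [0.3, -0.1, -0.9]
finger_gap: 0.0131
finger_force: 118.4
```

Emit:
{"op": "jog_arm", "data": {"deltas": [[-1, 0, 0, -0.002, 0], [-1, 0, 0, -0.004, 0], [-1, 0, 0, -0.004, 0]]}}

```text
t: 22.55
tcp_pos: [0.4259, 0.0369, -0.0138]
eef_rot: [0.001, -0.051, 0.999, -0.0]
wrist_force: [0.9, -1.6, 7.6]
finger_gap: 0.013
finger_force: 119.7
```

Emit:
{"op": "jog_arm", "data": {"deltas": [[-1, 0, 0, -0.001, 0], [-1, 0, 0, -0.002, 0], [-1, 0, 0, -0.002, 0]]}}

```text
t: 22.85
tcp_pos: [0.4261, 0.037, -0.0157]
eef_rot: [0.001, -0.051, 0.999, -0.0]
wrist_force: [3.2, -0.7, 5.0]
finger_gap: 0.013
finger_force: 119.3
```

Emit:
{"op": "jog_arm", "data": {"deltas": [[-1, 0, 0, -0.001, 0], [-1, 0, 0, -0.002, 0], [-1, 0, 0, -0.002, 0]]}}

```text
t: 23.15
tcp_pos: [0.4258, 0.0371, -0.0178]
eef_rot: [0.001, -0.051, 0.999, -0.0]
wrist_force: [2.7, 0.4, 1.5]
finger_gap: 0.0131
finger_force: 118.9
```

Near-flat now. I release slowly and rise.

Emit:
{"op": "jog_arm", "data": {"deltas": [[-0.6, 0, 0, 0, 0], [-0.5, 0, 0, 0, 0], [-0.3, 0, 0, 0, 0], [-0.2, 0, 0, 0, 0], [-0.2, 0, 0, 0, 0]], "squeeze": 20}}

```text
t: 23.65
tcp_pos: [0.425, 0.0373, -0.0181]
eef_rot: [-0.0, -0.051, 0.999, 0.0]
wrist_force: [-0.4, -0.1, -0.3]
finger_gap: 0.0342
finger_force: 0.0
```

Emit:
{"op": "jog_arm", "data": {"deltas": [[-0.2, 0, 0, 0.01, 0], [-0.2, 0, 0, 0.03, 0], [-0.2, 0, 0, 0.06, 0], [-0.2, -0.03, 0, 0.1, 0], [-0.2, -0.06, 0, 0.14, 0]]}}

```text
t: 24.15
tcp_pos: [0.364, 0.0373, 0.1238]
eef_rot: [-0.0, -0.051, 0.999, 0.0]
wrist_force: [0.8, -0.7, 1.0]
finger_gap: 0.0339
finger_force: 0.0
```

Emit:
{"op": "jog_arm", "data": {"deltas": [[0, -0.03, -0.03, 0.03, 0], [0, -0.03, -0.06, 0.06, 0], [0, -0.03, -0.1, 0.06, 0], [0, -0.03, -0.14, 0.06, 0], [0, -0.03, -0.14, 0.06, 0]]}}

```text
t: 24.65
tcp_pos: [0.3351, -0.1065, 0.1829]
eef_rot: [0.001, -0.048, 0.999, -0.001]
wrist_force: [1.0, 0.8, 0.8]
finger_gap: 0.043
finger_force: 0.0
```

```bash
python3 - <<'E'
from rod import *
S=snap('scene','s14');T=snap('top','t14');W=snap('wrist','w14');s=telemetry.sense();print(s['wrist_force'],s['tcp_pos'],s['t'])
S0=load('scene0');T0=load('top0')
for n,A,B in(('S',S0,S),('T',T0,T)):
    d=(np.abs(A['pixels'].astype(int)-B['pixels']).max(2)>45).astype(np.uint8)
    k,l,st,c=cv2.connectedComponentsWithStats(cv2.morphologyEx(d,cv2.MORPH_CLOSE,np.ones((3,3))))
    print(n,[tuple(map(int,q)) for q in st[1:] if q[4]>25])
b=np.array([.4258,.0371,.013]);y=np.radians(5.85);ex=np.array([np.cos(y),np.sin(y),0]);ey=np.array([-np.sin(y),np.cos(y),0])
for n,X in(('rear',b-ex*.083),('front',b+ex*.017),('bend',b+ex*.122),('tip',b+ex*.122+ey*.038)):print(n,X,proj(S,X),proj(T,X))
for n,C in(('S',S),('T',T)):
    u,v=np.round(proj(C,b+ex*.122+ey*.015)).astype(int);sat=cv2.cvtColor(C['pixels'],cv2.COLOR_RGB2HSV)[...,1];print(n,u,v);print(sat[v-11:v+12,u-14:u+15])
E
```

```text
[ 0.5337 -0.3684 -0.5142] [ 0.3347 -0.1024  0.1823] 24.8
S [(355, 0, 205, 414, 41613), (228, 147, 121, 151, 3843), (291, 172, 9, 11, 47), (423, 174, 8, 12, 42), (276, 183, 6, 18, 70), (418, 190, 43, 55, 846), (402, 246, 10, 10, 59), (499, 343, 61, 68, 1337), (443, 349, 56, 40, 522), (459, 348, 16, 16, 103), (492, 375, 28, 16, 80)]
T [(234, 163, 74, 83, 3152), (242, 221, 304, 199, 9508), (250, 313, 70, 39, 619), (101, 345, 153, 75, 4819), (92, 386, 9, 19, 27)]
rear [0.3432 0.0286 0.013 ] [348.5181 293.4392] [269.9976 314.6278]
front [0.4427 0.0388 0.013 ] [316.3338 276.6952] [265.964  280.8379]
bend [0.5472 0.0495 0.013 ] [284.3605 260.0889] [261.9053 246.7133]
tip [0.5433 0.0873 0.013 ] [277.2235 269.7203] [249.3122 248.1989]
S 282 264
[[ 88  95  91  93  91  90  96  96  95  88  75  79  76  77  78  78  77  79
   77  76  70  65  66  68  69  64  66  70  66]
 [ 95  99  95  90  94  89  90  99  89  76  75  78  74  77  80  77  78  77
   79  77  76  70  68  68  66  67  70  65  68]
 [ 96  94  93  99  92  98  98 100  85  76  77  80  77  75  78  76  76  76
   79  70  67  70  67  63  68  70  64 
[... 4523 characters left out ...]
 82  81  85  80  82  82  80  81  82  83  81  86
   70  15   7  46  97  82  83  82  83  81  82]
 [ 81  82  81  83  78  82  84  83  84  82  80  83  82  82  84  81  82  81
   79  23   6  41  97  80  82  79  78  80  83]
 [ 84  79  83  81  80  82  80  79  82  80  80  82  81  79  82  79  81  84
   88  31   9  29  95  81  81  83  83  83  82]
 [ 82  82  83  84  83  83  82  82  83  80  82  81  81  84  84  80  79  86
   91  24   8  20  92  80  82  79  82  79  83]
 [ 85  81  80  84  81  81  80  79  84  76  84  84  82  84  84  79  79  81
   90  37   8  18  90  80  87  83  83  81  80]
 [ 82  83  82  81  82  82  81  82  86  81  79  82  83  82  80  80  81  82
   89  57   6  16  86  82  81  84  83  83  82]]
```

The measured bend matches a flat rod in both views: scene (284.5, 261) and top (261.5, 246.5) against the prediction at z = 13 mm. The changed areas are only the rod, the hatch and the arm with its shadows.

```bash
python3 -c "
from plant import order
print(order.job_done())"
```

```text
the job is handed in; nothing more can be done
None
```

The job is handed in, with no verdict returned: I hooked the hatch, swung it down, pressed it at the eye with about 9 N (buffer force over 8 N by my estimate, not measured) and left it on its buffers, with the rod unhooked and lying flat on the bench.

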